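# Find the built-up damper cartridge by weight and hold it in the vise

## Robot

A 6-joint arm with a two-finger parallel gripper is mounted at the origin on the work surface. World frame = base frame: x ahead of the robot, y to its left, z up, the work surface at z = 0. Lengths are in m, angles in degrees, forces in N, time in s.
With the tool pointing down it reaches from about 0.4 to 0.825 m from the base axis. Payload 7 kg.
Tool frame: the origin (TCP) lies on the centre line of the jaws, within the pads' length; the fingertips stand 19 mm ahead of it and the grasp point (between the pads) is the TCP (r.tip_extent is the distance from the TCP to the fingertips, in m); z points along the fingers, y is the line along which they close (so a half turn about z gives the same grasp; the last joint's range is limited). The gripper opens to 88 mm and grips with 3 to 60 N. Pads are 19 mm wide; open, the fingers measure 130 mm over their backs; the gripper's body (78 mm by 193 mm) begins 47 mm behind the grasp point.
Start: joints at [84.46, 20.546, 0.682, 0, -70.136, -16.507], TCP at [0.253, 0.626, 0.246] pointing down, gripper open.
Joint ranges: [-176.03, 176.03], [-82.01, 121.73], [-58.28, 71.71], [-173.87, 95.51], [-174.79, -0.11], [-173.66, 173.66]. Speed limits (degrees/s): [136.94, 136.94, 172.46, 180, 180, 180].

## Interface

Orientations are given as [roll, pitch, yaw] about the fixed x, y, z axes, in that order (R = Rz(yaw) Ry(pitch) Rx(roll)).
In Python, from plant import r gives the robot as it stands. The module is installed in compiled form; this text tells all that it offers.
- The arm moves only by the tool jog_arm, never from a script. Its argument "deltas" is a list that holds one entry, the list of rows, each a list of 5 numbers: the opening, from -1 (shut) to 1 (fully open), then the shift along the world's x, y, z in cm, then the turn about the world's z in rad. In form: [[[claw, dx, dy, dz, turn], ...]]. A call has 1 to 8 rows; each row shifts and turns the commanded pose from where the row before left it; what a row does not reach is not made up. A row lasts 1/8 s, in which the tool goes at most 62.5 mm and 10.7 degrees, less where a joint would pass 70% of its speed; a pose out of reach is approached as far as the arm can. A call with a gripper value outside its range is refused whole. The fingers move at their own pace and stop on an object; "force" is the grip in N (left out, the last holds). Time passes only in rows, so rows that do not move let the fingers close. It gives the time, the measured TCP pose, the force, the opening and the grip force at its end, in the units of the state.
- r.get_state(): the state, without advancing time (a new reading comes with each control period).
- r.capture(name): name is "side" or "top" or "wrist"; returns the picture (420x560x3 uint8, blue, green, red); there is no depth.
- r.camera_info(name): a dict with "fx", "fy", "cx", "cy" (pixels), "view" (4x4, takes a point from world to camera coordinates). Camera axes: x right, y up, looking along -z (the intrinsics and any distortion apply to the point x, -y, -z); pixel columns grow to the right and rows downward; lengths in m; the calibration is good to about 2 mm. A picture is of the moment at which its call begins: read the wrist's pose just before it. camera_info takes no time and is no camera call; for the wrist camera it gives the pose at the moment of the call.
- r.close_job(): hands the job in; it is judged then, once.
The state is a dict: "time_s": time; "joints": joint angles; "qd": joint speeds; "joint_torque": joint torques, N m; "tcp_pos": TCP position; "eef_rot": TCP orientation; "contact_force": force on the tool from outside, world axes, zero at the start; "moment": the same for the moment, N m; "gripper_width": finger opening in m; "gripper_force": force on a finger pad.
Only numpy, scipy, OpenCV 4.12 (cv2) and the standard library are available. Lean on these libraries where they do the work, as an engineer would, in place of code of your own. Each camera call takes 0.05 s, during which the arm holds its last target. There are 200 camera calls.

## Task

Two damper cartridges that look the same stand in the wooden block: lift the left one clear, feel its weight for a moment and put it back in its hole, then lift clear and feel the right one, to find the heavier, which still has its steel valve inside. Hold the heavier one between the open jaws of the blue vise, ready for a mechanic to clamp: upright, in the middle of the jaw width, its foot about 30 mm below the jaw tops and clear of the metal, with the lighter one standing back in its own hole. Finish while still holding it, do not let go; keep both cartridges upright throughout and leave the vise jaw and everything else on the bench as they are.

Things in the scene. Friction and masses are not known exactly. Their poses are not given: they have to be found in the camera images.
- left_cartridge: the damper cartridge on the robot's left (+y): a closed upright dark steel-grey tube, 38 mm in diameter and 138 mm long, then an aluminium cap 39 mm wide up to 150 mm, a 22 mm hex up to 158 mm and an 8 mm wide screw head up to 163 mm. Origin: centre of its flat foot, z up the tube. Its lower 30 mm stand in the stand. Grip it round the tube about 120 mm above the foot with 30 to 50 N
- right_cartridge: the damper cartridge on the robot's right (-y), the same in look, size and axes. One of the two holds a loose steel valve stack at the bottom and weighs 0.45 to 0.61 kg in all; the other holds only a plastic plug and weighs 0.2 to 0.26 kg. Which is which changes from start to start and cannot be seen
- stand: stand: hardwood block fixed to the bench, 75 x 215 mm and 45 mm high, with two round holes; origin: centre of its underside, y along the row of holes, x across it
- stand_hole0 (a point): centre of the mouth of the left hole, on the stand's top 45 mm above the bench and 60 mm to +y of the stand's centre: 42 mm wide, 30 mm deep with a flat floor, chamfered mouth
- stand_hole1 (a point): the same for the right hole, 60 mm to -y of the stand's centre
- vise: blue bench vise bolted to the bench, jaws 110 mm wide, jaw tops 165 mm above the bench. Origin: on the bench below the fixed jaw's clamping face; x runs from the fixed to the moving jaw, y along the jaw width. Base, body and anvil reach 120 mm to its -x; moving jaw, spindle and T-handle (170 mm long, up to 125 mm high) reach 210 mm to its +x
- fixed_jaw_top (a point): middle of the width of the fixed jaw's clamping face, at its upper edge, 165 mm above the bench; axes as the vise, the gap on the +x side. Each aluminium soft jaw is 45 mm high, with an upright groove 20 mm wide and 6 mm deep in the middle of its width; a steel slide bar crosses below the gap, its top 64 mm below the jaw tops
- moving_jaw_top (a point): the same point on the moving jaw's clamping face; the gap lies on the -x side
- vise_jaw (a joint): opening of the vise: distance in m between the two clamping faces (0 = shut), 0.060 to 0.075 at the start; the jaw is stiff and stays where it is, it takes 25 N to slide
- wrench: steel combination wrench, 160 mm long, lying on the bench beyond the stand; bystander; origin under its middle
- seal_driver: grey round seal driver, 58 mm wide and 64 mm high, standing left of the stand; bystander; origin: centre of its underside
- grease_tub: white tub with a black lid, 56 mm wide and 45 mm high, right of the stand; bystander; origin: centre of its underside
- mallet: mallet with a white head (40 mm across, 110 mm long) and a 24 mm thick wooden handle reaching 210 mm to its -x, lying on the bench on the left; bystander; origin under the middle of the head
- damper_shaft: steel damper rod 10 mm thick and 205 mm long with a brass piston 27 mm wide, lying along its x near the worker's edge; bystander; origin on the bench below the rod, mid-length
- parts_tray: open sheet-steel tray 100 x 140 mm, 22 mm high, with a few screws; bystander; origin: centre of its underside
- spray_can: spray can, 54 mm wide and 170 mm high, standing on the left; bystander; origin: centre of its underside

How it is judged (in metres and radians):
On the way, in this order (a step that is already met when the one before it is completed fails the run):
1. the left cartridge is lifted clear of the stand (foot 15 mm or more above the hole's mouth) and held steady, while the right one stands in its hole (z of left_cartridge in the frame of stand_hole0 above 0.015 m and contact force between left_cartridge and the fingers above 2 N and horizontal distance between right_cartridge and stand_hole1 below 0.006 m and z of right_cartridge in the frame of stand_hole1 below -0.022 m and angle between right_cartridge's own z axis and vertical below 0.08 rad and contact force between left_cartridge and stand below 0.1 N and linear speed of left_cartridge below 0.05 m/s), for 0.3 s.
2. the right cartridge is lifted clear in the same way, the left one standing back in its hole (z of right_cartridge in the frame of stand_hole1 above 0.015 m and contact force between right_cartridge and the fingers above 2 N and horizontal distance between left_cartridge and stand_hole0 below 0.006 m and z of left_cartridge in the frame of stand_hole0 below -0.022 m and angle between left_cartridge's own z axis and vertical below 0.08 rad and contact force between right_cartridge and stand below 0.1 N and linear speed of right_cartridge below 0.05 m/s), for 0.3 s.
At the end, for the whole second after the job is handed in: The heavier is finger-held, at rest, within 0.15 rad of upright, foot 12 to 52 mm below the jaw tops, within 18 mm of mid-width, pressing the vise under 1 N. The lighter stands at rest in its hole (within 6 mm, on the floor), untouched, pressing the stand with 1.2 to 3.3 N (((z of left_cartridge in the frame of fixed_jaw_top between -0.052 and -0.012 m and y of left_cartridge in the frame of fixed_jaw_top between -0.018 and 0.018 m and x of left_cartridge in the frame of fixed_jaw_top between 0.008 and 0.075 m and angle between left_cartridge's own z axis and vertical below 0.15 rad and contact force between left_cartridge and the fingers above 2 N and contact force between left_cartridge and vise below 1 N and linear speed of each of left_cartridge, right_cartridge below 0.03 m/s and horizontal distance between right_cartridge and stand_hole1 below 0.006 m and z of right_cartridge in the frame of stand_hole1 below -0.022 m and angle between right_cartridge's own z axis and vertical below 0.08 rad and contact force between right_cartridge and stand between 1.2 and 3.3 N and contact force between right_cartridge and the fingers below 0.1 N) or (z of right_cartridge in the frame of fixed_jaw_top between -0.052 and -0.012 m and y of right_cartridge in the frame of fixed_jaw_top between -0.018 and 0.018 m and x of right_cartridge in the frame of fixed_jaw_top between 0.008 and 0.075 m and angle between right_cartridge's own z axis and vertical below 0.15 rad and contact force between right_cartridge and the fingers above 2 N and contact force between right_cartridge and vise below 1 N and linear speed of each of right_cartridge, left_cartridge below 0.03 m/s and horizontal distance between left_cartridge and stand_hole0 below 0.006 m and z of left_cartridge in the frame of stand_hole0 below -0.022 m and angle between left_cartridge's own z axis and vertical below 0.08 rad and contact force between left_cartridge and stand between 1.2 and 3.3 N and contact force between left_cartridge and the fingers below 0.1 N))); the arm keeps its last pose, push and grip.
It fails at once if a bystander on the bench is shifted by more than 30 mm (distance of any of wrench, seal_driver, grease_tub, mallet, damper_shaft, parts_tray, spray_can from where it was at the start of the episode above 0.03 m).
It fails at once if the vise's moving jaw is pushed by more than 8 mm (distance of moving_jaw_top from where it was at the start of the episode above 0.008 m).
It fails at once if a cartridge is tipped by more than 45 degrees (angle between any of left_cartridge, right_cartridge's own z axis and vertical above 0.8 rad).
It also fails if it takes over 72 s, if anything falls off the work surface, if the arm or the gripper's body presses on something with over 40 N, if the wrist force passes 120 N, or if a joint passes its speed limit or range.

## Working session

There is one attempt and no reset: what is moved stays moved. The work goes in short steps, Python scripts to look and compute and a tool call to move; the robot and the scene stay as the last step left them, time stands still between calls to the robot, and variables do not carry over. Pictures are saved under pics/ and viewed, at most 10 in all, crops included, and the job is handed in when it is done.

Besides the shell and the picture viewer there is one more tool, called as name(argument=value, ...), one argument or row to a line, values as JSON. jog_arm: Moves the arm, as the interface text tells. Its arguments: {"type":"object","properties":{"deltas":{"type":"array"},"force":{"type":"number"}},"required":["deltas"]}

```bash
mkdir -p pics
cat > h.py <<'E'
from plant import r
import numpy as np, cv2
def snap(n,f):
    im=r.capture(n); cv2.imwrite('pics/'+f,im); return im
def ray(info,u,v):
    V=np.array(info['view']);R=V[:3,:3];c=-R.T@V[:3,3]
    d=R.T@np.array([(u-info['cx'])/info['fx'],-(v-info['cy'])/info['fy'],-1]);return c,d
def atz(info,u,v,z):
    c,d=ray(info,u,v);return (c+d*(z-c[2])/d[2]).round(4)
def proj(info,p):
    V=np.array(info['view']);q=V[:3,:3]@p+V[:3,3]
    return np.array([info['cx']+info['fx']*q[0]/-q[2],info['cy']+info['fy']*q[1]/q[2]]).round(1)
E
python3 - <<'E'
from h import *
a=snap('top','t0.png');b=snap('side','s0.png')
for n in('top','side'):print(r.camera_info(n))
print(r.get_state())
E
```

```text
{'fx': 403.5308751158402, 'fy': 403.5308751158402, 'cx': 275.591204461916, 'cy': 206.00599101592408, 'view': array([[-1.98302037e-02, -9.99803362e-01, -1.49646849e-05,
         1.31196165e-01],
       [ 9.83857526e-01, -1.95165949e-02,  1.77886119e-01,
        -5.90880229e-01],
       [-1.77851432e-01,  3.51279486e-03,  9.84051080e-01,
        -9.01849548e-01],
       [ 0.00000000e+00,  0.00000000e+00,  0.00000000e+00,
         1.00000000e+00]])}
{'fx': 475.1560955367458, 'fy': 475.1560955367458, 'cx': 284.5513188482142, 'cy': 205.62989490925372, 'view': array([[ 0.64827833, -0.76139844,  0.00276019, -0.30893659],
       [ 0.60183565,  0.51463546,  0.61069157, -0.47094085],
       [-0.4664001 , -0.39423693,  0.79186375, -1.15459146],
       [ 0.        ,  0.        ,  0.        ,  1.        ]])}
{'time_s': 0.1, 'joints': array([ 8.44589905e+01,  2.05872842e+01,  6.38264538e-01, -1.72665887e-02,
       -7.01359050e+01, -1.65079845e+01]), 'qd': array([-0.0722201 , -0.1138501 ,  0.12265277,  0.02854413, -0.01684391,
        0.08885137]), 'joint_torque': array([-4.33325404e-04, -5.84159946e+01,  2.93752742e+01,  7.01545492e+00,
        1.01278396e-02, -5.95388178e-05]), 'tcp_pos': array([0.25325376, 0.62524129, 0.2447126 ]), 'eef_rot': array([ 1.79913963e+02, -8.56997182e-03, -2.20548666e+01]), 'contact_force': array([ 0.04394492, -0.18987968, -0.49521945]), 'moment': array([0.0193699 , 0.00464054, 0.0207118 ]), 'gripper_force': 0.0, 'gripper_width': 0.08774761209977976}
```

View pics/t0.png

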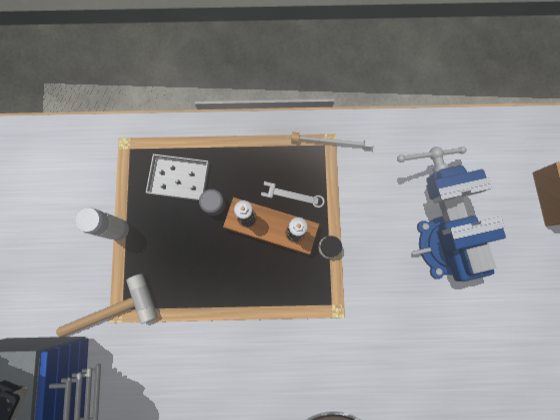

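View pics/s0.png

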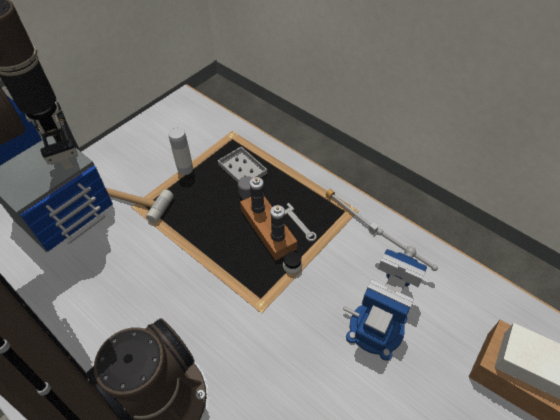

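The top view shows cartridge screw heads near (243,207) and (297,225), stand corners near (228,199), (318,223), (310,252), and vise jaws at about (462,185) and (477,230). I'll enlarge both areas.

Run:
```python
from h import *
a=cv2.imread('pics/t0.png')
c1=cv2.resize(a[190:265,215:345],None,fx=6,fy=6,interpolation=cv2.INTER_CUBIC)
c2=cv2.resize(a[160:260,400:525],None,fx=6,fy=6,interpolation=cv2.INTER_CUBIC)
cv2.imwrite('pics/c1.png',c1);cv2.imwrite('pics/c2.png',c2)
```

```text
(no output)
```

View pics/c1.png

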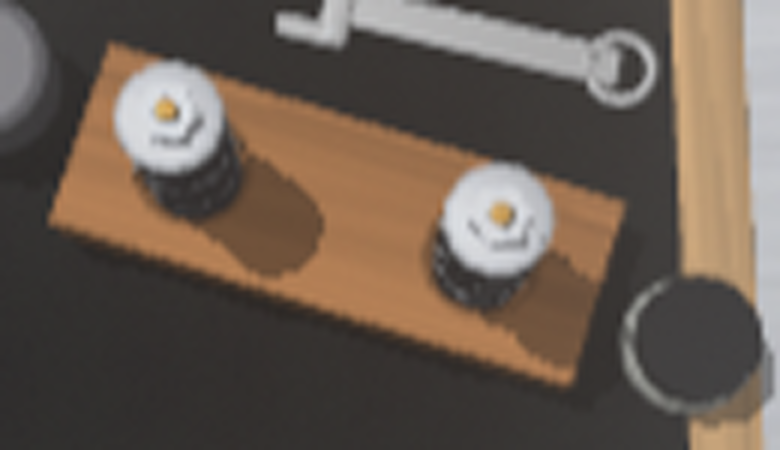

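View pics/c2.png

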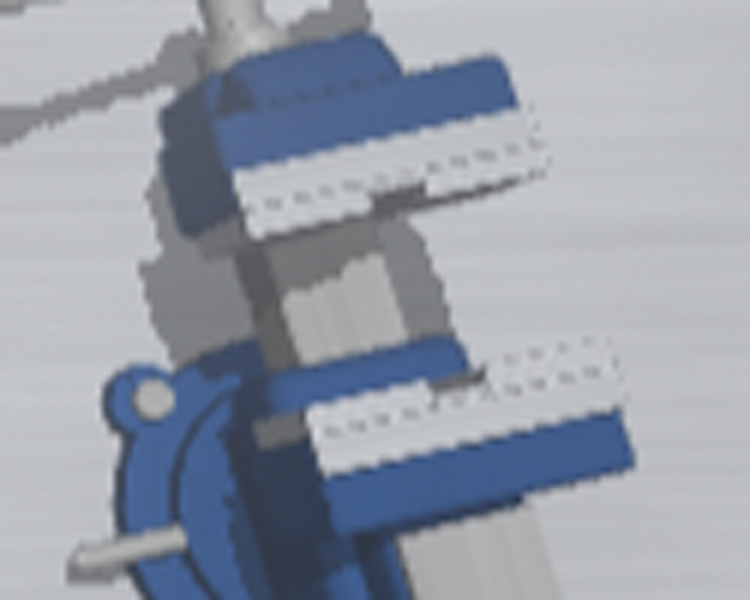

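Stand corners in crop 1: (110,43), (625,205), (573,385), (50,225). Screw heads: (167,110) and (502,213). In crop 2, the fixed jaw's edge runs (305,405)-(610,335) with its groove at (458,382). The moving jaw's edge runs (258,238)-(548,175) with its groove at (400,197).

Run:
```python
from h import *
i=r.camera_info('top')
print('cam',ray(i,0,0)[0])
p=lambda c,ox,oy,z:atz(i,ox+(c[0]+.5)/6-.5,oy+(c[1]+.5)/6-.5,z)
C=[p(c,215,190,.045) for c in((110,43),(625,205),(573,385),(50,225))]
print(C,[np.linalg.norm(C[k]-C[(k+1)%4]) for k in range(4)])
m=np.mean(C,0);u=(C[0]+C[3]-C[1]-C[2]);u/=np.linalg.norm(u)
print('stand',m,'ydir yaw',np.degrees(np.arctan2(-u[0],u[1])),'holes',m+.06*u,m-.06*u)
print('screws',p((167,110),215,190,.178),p((502,213),215,190,.178),'caps',p((169,118),215,190,.165),p((497,220),215,190,.165))
for n,q in dict(fixL=(305,405),fixR=(610,335),fixBL=(325,475),fixBR=(632,405),fixG=(458,376),movL=(258,238),movR=(548,175),movBL=(235,170),movBR=(535,105),movG=(400,200)).items(): print(n,p(q,400,160,.165))
```

```text
cam [0.42354837 0.12280641 0.99257738]
[array([0.6194, 0.2212, 0.045 ]), array([0.5501, 0.0181, 0.045 ]), array([0.4799, 0.0411, 0.045 ]), array([0.5467, 0.2449, 0.045 ])] [np.float64(0.21459753027469813), np.float64(0.07387178080972467), np.float64(0.214468365965706), np.float64(0.07646554779768466)]
stand [0.549025 0.131325 0.045   ] ydir yaw -18.49406885745217 holes [0.56805739 0.18822639 0.045     ] [0.52999261 0.07442361 0.045     ]
screws [0.5681 0.188  0.178 ] [0.5304 0.0746 0.178 ] caps [0.5676 0.1883 0.165 ] [0.5297 0.0756 0.165 ]
fixL [ 0.5217 -0.2401  0.165 ]
fixR [ 0.544 -0.348  0.165]
fixBL [ 0.4975 -0.2446  0.165 ]
fixBR [ 0.5195 -0.3526  0.165 ]
fixG [ 0.5308 -0.2939  0.165 ]
movL [ 0.5805 -0.2294  0.165 ]
movR [ 0.601 -0.333  0.165]
movBL [ 0.6049 -0.2237  0.165 ]
movBR [ 0.6262 -0.3314  0.165 ]
movG [ 0.5931 -0.2803  0.165 ]
```

jog_arm(
  deltas=[
    [[1, 2, -2.7, 0.2, -0.1], [1, 2, -2.7, 0.2, -0.1], [1, 2, -2.7, 0.2, -0.1], [1, 2, -2.7, 0.2, -0.1], [1, 2, -2.7, 0.2, -0.1], [1, 2, -2.7, 0, -0.1], [1, 2, -2.7, 0, -0.1], [1, 2, -2.7, 0, -0.1]],
  ],
  force=40,
)

```text
time_s: 1.1
tcp_pos: [0.4138, 0.4085, 0.2552]
eef_rot: [180.0, -0.0, -68.1]
contact_force: [0.3, 0.6, -0.4]
gripper_width: 0.0875
gripper_force: 0.0
```

jog_arm(
  deltas=[
    [[1, 2, -2.7, 0, -0.1], [1, 2, -2.7, 0, -0.1], [1, 2, -2.7, 0, -0.1], [1, 2, -2.7, 0, -0.1], [1, 2, -2.7, 0, -0.1], [1, 2, -2.7, 0, -0.1], [1, 1.6, -2.7, 0, -0.1], [1, 0, 0, 0, 0]],
  ],
)

```text
time_s: 2.1
tcp_pos: [0.5499, 0.2189, 0.255]
eef_rot: [180.0, -0.1, -108.2]
contact_force: [0.2, 0.9, 0.3]
gripper_width: 0.0875
gripper_force: 0.0
```

jog_arm(
  deltas=[
    [[1, 0, 0, 0, 0], [1, 0, 0, 0, 0]],
  ],
)

```text
time_s: 2.35
tcp_pos: [0.549, 0.2212, 0.2555]
eef_rot: [180.0, -0.0, -107.9]
contact_force: [-0.3, -0.4, -0.1]
gripper_width: 0.0876
gripper_force: 0.0
```

jog_arm(
  deltas=[
    [[1, 0.6, -1.1, 0, 0], [1, 0.6, -1.1, 0, 0], [1, 0.7, -1.1, 0, -0.01], [1, 0, 0, 0, 0], [1, 0, 0, 0, 0]],
  ],
)

```text
time_s: 2.98
tcp_pos: [0.5685, 0.1873, 0.2555]
eef_rot: [180.0, -0.0, -108.6]
contact_force: [0.4, 0.4, 0.1]
gripper_width: 0.0874
gripper_force: 0.0
```

Run:
```python
from h import *
i=r.camera_info('wrist');snap('wrist','w0.png')
print(r.get_state()['tcp_pos'],r.get_state()['contact_force'])
for p in([.568,.1882,.178],[.5300,.0745,.178],[.568,.1882,.165],[.568,.1882,.255]):print(proj(i,np.array(p)))
```

```text
[0.56838916 0.18754184 0.25548841] [ 0.1437749   0.24551394 -0.12449462]
[285.9 218.2]
[285.7  21.9]
[285.8 211.7]
[286.9 277. ]
```

View pics/w0.png

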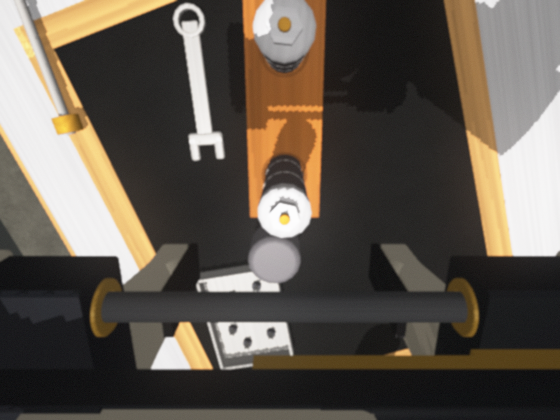

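The wrist view shows the screw heads at (285,218) and (285,23), within about 1 px of my prediction. The fingers straddle the left cartridge, so I'll descend.

jog_arm(
  deltas=[
    [[1, 0, 0.06, -2, 0], [1, 0, 0, -2, 0], [1, 0, 0, -2, 0], [1, 0, 0, -2, 0], [1, 0, 0, -2, 0], [1, 0, 0, -1, 0], [1, 0, 0, -1, 0], [1, 0, 0, 0, 0]],
  ],
)

```text
time_s: 4.03
tcp_pos: [0.5682, 0.1882, 0.1352]
eef_rot: [180.0, -0.0, -108.6]
contact_force: [0.2, -0.7, -0.4]
gripper_width: 0.0875
gripper_force: 0.0
```

jog_arm(
  deltas=[
    [[-1, 0, 0, 0, 0], [-1, 0, 0, 0, 0], [-1, 0, 0, 0, 0], [-1, 0, 0, 0, 0], [-1, 0, 0, 0, 0], [-1, 0, 0, 0, 0], [-1, 0, 0, 0, 0], [-1, 0, 0, 0, 0]],
  ],
  force=40,
)

```text
time_s: 5.03
tcp_pos: [0.5685, 0.1882, 0.1356]
eef_rot: [-180.0, 0.0, -108.6]
contact_force: [-0.0, 0.1, -0.3]
gripper_width: 0.0384
gripper_force: 40.0
```

jog_arm(
  deltas=[
    [[-1, 0, 0, 0.5, 0], [-1, 0, 0, 1, 0], [-1, 0, 0, 1, 0], [-1, 0, 0, 1, 0], [-1, 0, 0, 1, 0], [-1, 0, 0, 1, 0], [-1, 0, 0, 1, 0], [-1, 0, 0, 0.5, 0]],
  ],
)

```text
time_s: 6.02
tcp_pos: [0.5686, 0.1884, 0.2064]
eef_rot: [-180.0, 0.0, -108.6]
contact_force: [-0.4, 0.8, -5.0]
gripper_width: 0.0382
gripper_force: 40.0
```

jog_arm(
  deltas=[
    [[-1, 0, 0, 0, 0], [-1, 0, 0, 0, 0], [-1, 0, 0, 0, 0], [-1, 0, 0, 0, 0], [-1, 0, 0, 0, 0], [-1, 0, 0, 0, 0], [-1, 0, 0, 0, 0], [-1, 0, 0, 0, 0]],
  ],
)

```text
time_s: 7.02
tcp_pos: [0.5684, 0.1882, 0.2056]
eef_rot: [-180.0, 0.0, -108.6]
contact_force: [-0.2, 0.3, -4.4]
gripper_width: 0.0379
gripper_force: 40.0
```

Run:
```python
from h import *
for k in range(4):
    r.capture('side');s=r.get_state();print(s['time_s'],s['contact_force'].round(2),s['moment'].round(3),s['tcp_pos'].round(4))
```

```text
7.075 [ 0.27  0.62 -4.43] [ 0.068 -0.074  0.021] [0.5684 0.1882 0.2056]
7.125 [ 0.14  0.24 -5.11] [ 0.012 -0.033 -0.003] [0.5684 0.1882 0.2056]
7.175 [ 0.33  0.3  -4.28] [ 0.086 -0.101  0.028] [0.5684 0.1882 0.2056]
7.225 [ 0.33 -0.79 -6.55] [ 0.047 -0.097 -0.015] [0.5684 0.1882 0.2056]
```

The left one pulls with about 4.8 N, so it looks like the heavier. I'll put it back.

jog_arm(
  deltas=[
    [[-1, 0, 0, -1, 0], [-1, 0, 0, -1, 0], [-1, 0, 0, -1, 0], [-1, 0, 0, -1, 0], [-1, 0, 0, -1, 0], [-1, 0, 0, -1, 0], [-1, 0, 0, -0.5, 0], [-1, 0, 0, -0.4, 0]],
  ],
)

```text
time_s: 8.22
tcp_pos: [0.5685, 0.1882, 0.1363]
eef_rot: [-180.0, -0.0, -108.6]
contact_force: [0.0, 0.3, -5.7]
gripper_width: 0.0379
gripper_force: 40.0
```

jog_arm(
  deltas=[
    [[-1, 0, 0, 0, 0], [-1, 0, 0, 0, 0]],
  ],
)

```text
time_s: 8.48
tcp_pos: [0.5686, 0.1883, 0.1369]
eef_rot: [-180.0, 0.0, -108.6]
contact_force: [-0.2, 0.4, -4.5]
gripper_width: 0.038
gripper_force: 40.0
```

jog_arm(
  deltas=[
    [[-1, 0, 0, -0.1, 0], [-1, 0, 0, -0.05, 0], [-1, 0, 0, 0, 0]],
  ],
)

```text
time_s: 8.85
tcp_pos: [0.5686, 0.1883, 0.1356]
eef_rot: [-180.0, 0.0, -108.6]
contact_force: [-1.1, 0.9, -0.6]
gripper_width: 0.0378
gripper_force: 40.0
```

jog_arm(
  deltas=[
    [[1, 0, 0, 0, 0], [1, 0, 0, 0, 0], [1, 0, 0, 0, 0], [1, 0, 0, 0, 0], [1, 0, 0, 0, 0], [1, 0, 0, 0, 0]],
  ],
)

```text
time_s: 9.6
tcp_pos: [0.5684, 0.1882, 0.1351]
eef_rot: [180.0, -0.0, -108.6]
contact_force: [-0.7, 0.5, 0.0]
gripper_width: 0.0865
gripper_force: 0.0
```

Seated and released. Next: up, over to the right cartridge (−38, −113.7 mm), down.

jog_arm(
  deltas=[
    [[1, 0, 0, 1, 0], [1, 0, 0, 2, 0], [1, 0, 0, 2.5, 0], [1, 0, 0, 2.5, 0], [1, 0, 0, 1, 0], [1, -0.6, -1.9, 0, 0], [1, -0.65, -1.9, 0, 0], [1, -0.65, -1.9, 0, 0]],
  ],
)

```text
time_s: 10.6
tcp_pos: [0.5483, 0.1294, 0.2243]
eef_rot: [179.9, -0.1, -108.6]
contact_force: [0.6, -0.3, -0.7]
gripper_width: 0.0876
gripper_force: 0.0
```

jog_arm(
  deltas=[
    [[1, -0.65, -1.9, 0, 0], [1, -0.65, -1.9, 0, 0], [1, -0.65, -1.9, 0, 0], [1, 0, 0, 0, 0], [1, 0, 0, 0, 0]],
  ],
)

```text
time_s: 11.22
tcp_pos: [0.5301, 0.0741, 0.2252]
eef_rot: [-180.0, 0.0, -108.6]
contact_force: [-0.2, -0.2, 0.4]
gripper_width: 0.0875
gripper_force: 0.0
```

jog_arm(
  deltas=[
    [[1, 0, 0.04, -1.5, 0], [1, 0, 0, -1.5, 0], [1, 0, 0, -1.5, 0], [1, 0, 0, -1.5, 0], [1, 0, 0, -1.5, 0], [1, 0, 0, -1, 0], [1, 0, 0, -0.5, 0], [1, 0, 0, 0, 0]],
  ],
)

```text
time_s: 12.22
tcp_pos: [0.5299, 0.0746, 0.1349]
eef_rot: [180.0, -0.0, -108.6]
contact_force: [0.1, 0.1, 0.3]
gripper_width: 0.0878
gripper_force: 0.0
```

jog_arm(
  deltas=[
    [[-1, 0, 0, 0, 0], [-1, 0, 0, 0, 0], [-1, 0, 0, 0, 0], [-1, 0, 0, 0, 0], [-1, 0, 0, 0, 0], [-1, 0, 0, 0, 0], [-1, 0, 0, 0, 0], [-1, 0, 0, 0, 0]],
  ],
  force=40,
)

```text
time_s: 13.22
tcp_pos: [0.53, 0.0746, 0.1351]
eef_rot: [-180.0, 0.0, -108.6]
contact_force: [0.4, 0.9, 0.2]
gripper_width: 0.038
gripper_force: 40.0
```

jog_arm(
  deltas=[
    [[-1, 0, 0, 0.5, 0], [-1, 0, 0, 1, 0], [-1, 0, 0, 1, 0], [-1, 0, 0, 1, 0], [-1, 0, 0, 1, 0], [-1, 0, 0, 1, 0], [-1, 0, 0, 1, 0], [-1, 0, 0, 0.5, 0]],
  ],
)

```text
time_s: 14.22
tcp_pos: [0.5301, 0.0747, 0.2059]
eef_rot: [-180.0, 0.0, -108.6]
contact_force: [0.2, 0.2, -1.7]
gripper_width: 0.0377
gripper_force: 40.0
```

jog_arm(
  deltas=[
    [[-1, 0, 0, 0, 0], [-1, 0, 0, 0, 0], [-1, 0, 0, 0, 0], [-1, 0, 0, 0, 0], [-1, 0, 0, 0, 0], [-1, 0, 0, 0, 0], [-1, 0, 0, 0, 0], [-1, 0, 0, 0, 0]],
  ],
)

```text
time_s: 15.22
tcp_pos: [0.5299, 0.0746, 0.2051]
eef_rot: [180.0, 0.0, -108.6]
contact_force: [0.8, 0.2, -1.8]
gripper_width: 0.0375
gripper_force: 40.0
```

Run:
```python
from h import *
for k in range(4):
    r.capture('side');s=r.get_state();print(s['time_s'],s['contact_force'].round(2),s['tcp_pos'].round(4))
snap('top','t1.png')
```

```text
15.275 [ 0.07  0.1  -1.43] [0.5299 0.0746 0.2051]
15.325 [ 0.04  0.59 -3.15] [0.5299 0.0746 0.2051]
15.375 [ 0.05 -1.22 -2.12] [0.5299 0.0746 0.2051]
15.425 [ 0.02  0.11 -1.64] [0.5299 0.0746 0.2051]
```

View pics/t1.png

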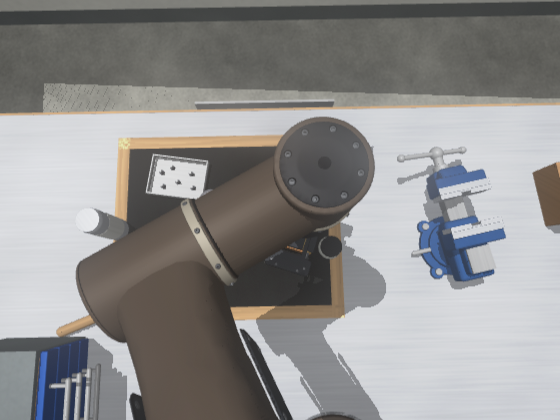

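The arm hides the stand in this view, but the bystanders and the vise look unmoved. The right one pulls about 2.0 N against 4.8 N for the left, so the left is heavier. I'll put the right one back.

jog_arm(
  deltas=[
    [[-1, 0, 0, -1, 0], [-1, 0, 0, -1, 0], [-1, 0, 0, -1, 0], [-1, 0, 0, -1, 0], [-1, 0, 0, -1, 0], [-1, 0, 0, -1, 0], [-1, 0, 0, -0.5, 0], [-1, 0, 0, -0.4, 0]],
  ],
)

```text
time_s: 16.48
tcp_pos: [0.5299, 0.0746, 0.1358]
eef_rot: [-180.0, -0.0, -108.6]
contact_force: [-0.1, -0.8, -1.6]
gripper_width: 0.0379
gripper_force: 40.0
```

jog_arm(
  deltas=[
    [[-1, 0, 0, -0.08, 0], [-1, 0, 0, 0, 0], [-1, 0, 0, 0, 0]],
  ],
)

```text
time_s: 16.85
tcp_pos: [0.53, 0.0747, 0.1355]
eef_rot: [-180.0, 0.0, -108.6]
contact_force: [-0.7, -0.1, -1.0]
gripper_width: 0.0374
gripper_force: 40.0
```

jog_arm(
  deltas=[
    [[-1, 0, 0, -0.05, 0], [-1, 0, 0, 0, 0], [1, 0, 0, 0, 0], [1, 0, 0, 0, 0], [1, 0, 0, 0, 0], [1, 0, 0, 0, 0], [1, 0, 0, 0, 0], [1, 0, 0, 0, 0]],
  ],
)

```text
time_s: 17.85
tcp_pos: [0.5299, 0.0746, 0.1347]
eef_rot: [180.0, -0.0, -108.6]
contact_force: [-0.0, -0.1, -0.1]
gripper_width: 0.0865
gripper_force: 0.0
```

jog_arm(
  deltas=[
    [[1, 0, 0, 1, 0], [1, 0, 0, 2, 0], [1, 0, 0, 2.5, 0], [1, 0, 0, 2.5, 0], [1, 0, 0, 1, 0], [1, 0.65, 1.9, 0, 0], [1, 0.65, 1.9, 0, 0], [1, 0.65, 1.9, 0, 0]],
  ],
)

```text
time_s: 18.85
tcp_pos: [0.5496, 0.1331, 0.2238]
eef_rot: [179.9, -0.1, -108.5]
contact_force: [0.7, 0.0, -0.1]
gripper_width: 0.0877
gripper_force: 0.0
```

jog_arm(
  deltas=[
    [[1, 0.65, 1.9, 0, 0], [1, 0.6, 1.9, 0, 0], [1, 0.65, 1.85, 0, 0], [1, 0, 0, 0, 0], [1, 0, 0, 0, 0]],
  ],
)

```text
time_s: 19.48
tcp_pos: [0.5683, 0.1882, 0.2246]
eef_rot: [180.0, -0.0, -108.6]
contact_force: [-0.1, 0.1, -0.0]
gripper_width: 0.0875
gripper_force: 0.0
```

Run:
```python
from h import *
i=r.camera_info('wrist');snap('wrist','w1.png')
for p in([.5685,.1882,.178],[.5300,.0746,.178]):print(proj(i,np.array(p)))
```

```text
[284.6 235.9]
[285.3   8.4]
```

View pics/w1.png

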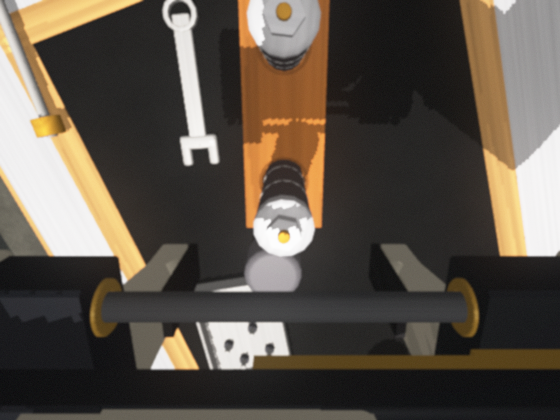

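Both cartridges are standing in their holes, with screws at (284,237) and (284,11) as predicted. I'll take the left one.

jog_arm(
  deltas=[
    [[1, 0, 0, -1.5, 0], [1, 0, 0, -1.5, 0], [1, 0, 0, -1.5, 0], [1, 0, 0, -1.5, 0], [1, 0, 0, -1.5, 0], [1, 0, 0, -1, 0], [1, 0, 0, -0.45, 0], [1, 0, 0, 0, 0]],
  ],
)

```text
time_s: 20.52
tcp_pos: [0.5684, 0.1881, 0.1351]
eef_rot: [180.0, -0.0, -108.6]
contact_force: [-0.9, -0.3, 0.4]
gripper_width: 0.0872
gripper_force: 0.0
```

jog_arm(
  deltas=[
    [[-1, 0, 0, 0, 0], [-1, 0, 0, 0, 0], [-1, 0, 0, 0, 0], [-1, 0, 0, 0, 0], [-1, 0, 0, 0, 0], [-1, 0, 0, 0, 0], [-1, 0, 0, 0, 0], [-1, 0, 0, 0, 0]],
  ],
  force=45,
)

```text
time_s: 21.52
tcp_pos: [0.5685, 0.1881, 0.1353]
eef_rot: [-180.0, 0.0, -108.6]
contact_force: [1.0, 0.6, 0.2]
gripper_width: 0.0378
gripper_force: 45.0
```

jog_arm(
  deltas=[
    [[-1, 0, 0, 0.5, 0], [-1, 0, 0, 1, 0], [-1, 0, 0, 1.5, 0], [-1, 0, 0, 1.5, 0], [-1, 0, 0, 1.5, 0], [-1, 0, 0, 1.5, 0], [-1, 0, 0, 2, 0], [-1, 0, 0, 2, 0]],
  ],
)

```text
time_s: 22.52
tcp_pos: [0.5683, 0.188, 0.2515]
eef_rot: [180.0, 0.0, -108.6]
contact_force: [0.3, -0.3, -5.9]
gripper_width: 0.038
gripper_force: 45.0
```

jog_arm(
  deltas=[
    [[-1, 0, 0, 2, 0], [-1, 0, 0, 2, 0], [-1, 0, 0, 2, 0], [-1, 0, 0, 2, 0], [-1, 0, 0, 1.5, 0], [-1, 0, 0, 0.5, 0], [-1, 0, 0, 0, 0], [-1, 0, 0, 0, 0]],
  ],
)

```text
time_s: 23.52
tcp_pos: [0.568, 0.188, 0.3493]
eef_rot: [179.9, -0.1, -108.6]
contact_force: [-0.1, 0.3, -5.9]
gripper_width: 0.0383
gripper_force: 45.0
```

jog_arm(
  deltas=[
    [[-1, 0, -0.5, 0, 0], [-1, 0, -1, 0, 0], [-1, 0, -1.5, 0, 0], [-1, 0, -2, 0, 0], [-1, 0, -2, 0, 0], [-1, 0, -2, 0, 0], [-1, 0, -2, 0, 0], [-1, 0, -2, 0, 0]],
  ],
)

```text
time_s: 24.52
tcp_pos: [0.5683, 0.0566, 0.3503]
eef_rot: [-180.0, 0.0, -108.6]
contact_force: [0.5, 0.5, -5.7]
gripper_width: 0.0381
gripper_force: 45.0
```

jog_arm(
  deltas=[
    [[-1, 0, -2, 0, 0], [-1, 0, -2, 0, 0], [-1, 0, -2, 0, 0], [-1, 0, -2, 0, 0], [-1, 0, -2, 0, 0], [-1, 0, -2, 0, 0], [-1, 0, -2, 0, 0], [-1, 0, -2, 0, 0]],
  ],
)

```text
time_s: 25.52
tcp_pos: [0.5684, -0.1032, 0.3503]
eef_rot: [-180.0, -0.0, -108.6]
contact_force: [0.0, -1.0, -5.6]
gripper_width: 0.0384
gripper_force: 45.0
```

jog_arm(
  deltas=[
    [[-1, -0.1, -2, 0, 0], [-1, -0.1, -2, 0, 0], [-1, -0.1, -2, 0, 0], [-1, -0.1, -2, 0, 0], [-1, -0.1, -2, 0, 0], [-1, -0.1, -2, 0, 0], [-1, 0, -1.5, 0, 0], [-1, 0, -1, 0, 0]],
  ],
)

```text
time_s: 26.52
tcp_pos: [0.5624, -0.2479, 0.3501]
eef_rot: [180.0, 0.0, -108.6]
contact_force: [-0.1, 0.7, -5.0]
gripper_width: 0.038
gripper_force: 45.0
```

jog_arm(
  deltas=[
    [[-1, 0, -0.5, 0, 0], [-1, 0, -0.5, 0, 0], [-1, 0, 0, 0, 0], [-1, 0, 0, 0, 0], [-1, 0, 0, 0, 0]],
  ],
)

```text
time_s: 27.15
tcp_pos: [0.5625, -0.2566, 0.3503]
eef_rot: [-180.0, 0.0, -108.5]
contact_force: [1.3, -0.5, -5.4]
gripper_width: 0.0377
gripper_force: 45.0
```

jog_arm(
  deltas=[
    [[-1, 0, -0.7, 0, 0], [-1, 0, -0.8, 0, 0], [-1, 0, -0.8, 0, 0], [-1, 0, -0.8, 0, 0], [-1, 0, 0, 0, 0], [-1, 0, 0, 0, 0]],
  ],
)

```text
time_s: 27.9
tcp_pos: [0.5623, -0.288, 0.3502]
eef_rot: [180.0, 0.0, -108.6]
contact_force: [1.0, -0.3, -5.2]
gripper_width: 0.0378
gripper_force: 45.0
```

Run:
```python
from h import *
print(r.get_state()['tcp_pos'])
i=r.camera_info('wrist');a=snap('wrist','w2.png');j=r.camera_info('side');b=snap('side','s2.png')
F=np.array([.5329,-.294,.165]);M=np.array([.591,-.281,.165])
for p in(F,M,(F+M)/2):print(proj(i,p),proj(j,p))
c=cv2.resize(b[170:370,300:480],None,fx=2.1,fy=2.1,interpolation=cv2.INTER_CUBIC)
o=np.hstack([cv2.resize(a,(420,420))[:, :],c[:420]]);cv2.imwrite('pics/m2.png',o);print(o.shape)
```

```text
[ 0.5623277  -0.28796163  0.35018013]
[311.4 163.2] [391.7 288.1]
[259.3 193.9] [399.9 269.2]
[285.  178.8] [395.9 278.5]
(420, 798, 3)
```

View pics/m2.png

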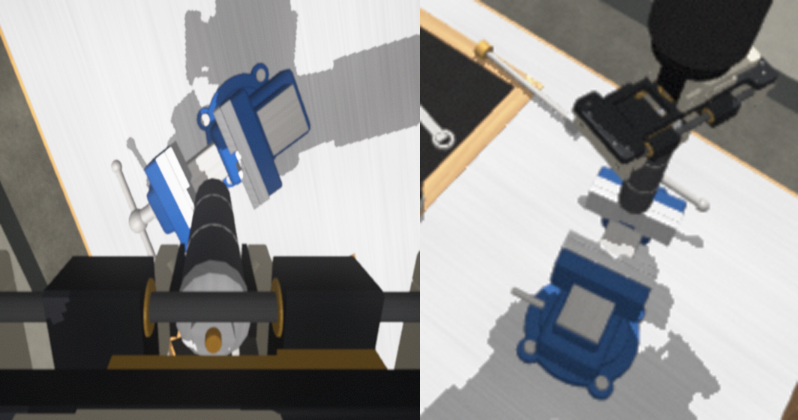

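In the wrist view (left half) the fixed jaw edge is at about (235,157) and the moving one at about (190,190). Both agree with the projections, and the tube is over the gap. I'll lower it.

jog_arm(
  deltas=[
    [[-1, 0, 0, -1, 0], [-1, 0, 0, -1.5, 0], [-1, 0, 0, -1.5, 0], [-1, 0, 0, -1.5, 0], [-1, 0, 0, -1, 0], [-1, 0, 0, -0.5, 0], [-1, 0, 0, -0.3, 0], [-1, 0, 0, 0, 0]],
  ],
)

```text
time_s: 29.0
tcp_pos: [0.5625, -0.2879, 0.2775]
eef_rot: [-180.0, -0.0, -108.6]
contact_force: [-1.4, -0.1, -5.0]
gripper_width: 0.0381
gripper_force: 45.0
```

jog_arm(
  deltas=[
    [[-1, 0, 0, -0.4, 0], [-1, 0, 0, -0.4, 0], [-1, 0, 0, -0.4, 0], [-1, 0, 0, -0.4, 0], [-1, 0, 0, -0.4, 0], [-1, 0, 0, -0.2, 0], [-1, 0, 0, 0, 0], [-1, 0, 0, 0, 0]],
  ],
)

```text
time_s: 30.0
tcp_pos: [0.5625, -0.2879, 0.2555]
eef_rot: [-180.0, -0.0, -108.6]
contact_force: [0.4, -0.0, -5.9]
gripper_width: 0.038
gripper_force: 45.0
```

Run:
```python
from h import *
for k in range(2):
    s=r.get_state();print(s['tcp_pos'].round(4),s['contact_force'].round(2),s['moment'].round(3),s['gripper_force']);t=snap('top','t3.png')
b=snap('side','s3.png')
f=lambda m:cv2.resize(m,(380,420),interpolation=cv2.INTER_CUBIC)
cv2.imwrite('pics/m3.png',np.hstack([f(t[180:290,210:350]),f(b[200:360,320:465])]))
```

```text
[ 0.5625 -0.2879  0.2555] [ 0.36 -0.01 -5.91] [ 0.064 -0.061 -0.034] 44.99905271921307
[ 0.5625 -0.2879  0.2555] [ 0.29  0.37 -4.55] [ 0.075 -0.052  0.027] 44.99902297742665
```

View pics/m3.png

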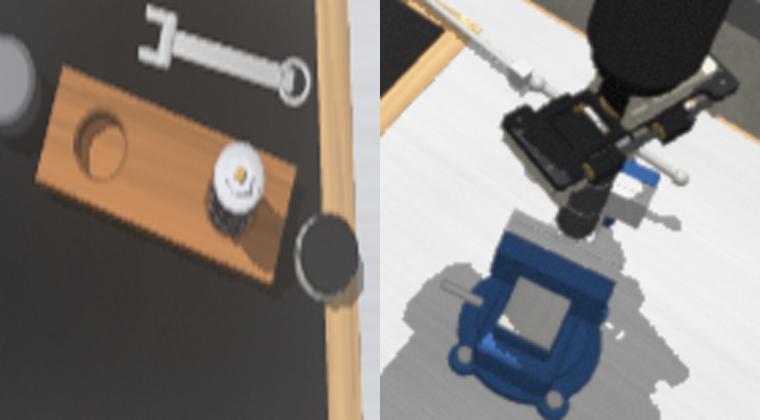

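The right cartridge stands in its hole, with its screw at (240,173) in the crop. The heavy one hangs between the jaws with no added contact force.

```bash
python3 -c "
from plant import r
print(r.close_job())"
```

```text
the job is handed in; nothing more can be done
None
```

I handed the job in with the left cartridge, the heavier one (about 4.8 N against 2.0 N), held upright mid-width between the vise jaws, its foot about 30 mm below the jaw tops, and the lighter right one back in its hole; no verdict came back.

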